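Put the swapped end bells back on their own motors

ROBOT

A 7-joint arm with a two-finger parallel gripper is mounted at the origin on the work surface. World frame = base frame: x ahead of the robot, y to its left, z up, the work surface at z = 0. Lengths are in m, angles in rad, forces in N, time in s.
With the tool pointing down it reaches from about 0.425 to 0.875 m from the base axis. Payload 4.7 kg.
Tool frame: the origin (TCP) lies midway between the tips of the shut fingers; the grasp point (between the pads) lies 19 mm behind it; z points along the fingers, y is the line along which they close (so a half turn about z gives the same grasp; the last joint's range is limited). The gripper opens to 87 mm and grips with 3 to 60 N. Pads are 19 mm wide; open, the fingers measure 117 mm over their backs; the gripper's body (75 mm by 190 mm) begins 51 mm behind the grasp point.
Start: joints at [-1.232, 0.321, -0.07, 1.45, 0.023, 1.371, -0.057], TCP at [0.207, 0.616, 0.223] pointing down, gripper open.
Joint ranges: [-2.86, 2.86], [-0.3, 2.09], [-1.38, 1.24], [0.06, 2.45], [-1.56, 4.7], [0.09, 2.05], [-2.69, 2.69]. Speed limits (rad/s): [2.57, 2.57, 3.14, 3.14, 3.14, 3.14, 3.14].

INTERFACE

Orientations are given as a rotation vector (axis times angle).
In Python, from bench import ctrl gives the robot as it stands. The module is installed in compiled form; this text tells all that it offers.
- The arm moves only by the shell command python3 -m handwheel 'ROWS' [FORCE]. ROWS is JSON, a list of rows, each a list of 7 numbers: the finger opening in m, from 0 to 0.087, then the shift along the tool's x, y, z in m, then the turn, a rotation vector about the tool's x, y, z in degrees. A call has 1 to 12 rows; each row shifts and turns the commanded pose from where the row before left it, along the tool's axes as they then stand; what a row does not reach is not made up. A row lasts 1/8 s, in which the tool goes at most 62.5 mm and 10.7 degrees, less where a joint would pass 70% of its speed; a pose out of reach is approached as far as the arm can. A call is refused whole if a number of a shift passes 0.0625 or a number of a turn 10.7, either way. A call with a gripper value outside its range is refused whole. The fingers move at their own pace and stop on an object; FORCE is the grip in N (left out, the last holds). Time passes only in rows, so rows that do not move let the fingers close. It gives the time, the measured TCP pose, the force, the opening and the grip force at its end, in the units of the state.
- ctrl.get_state(): the state, without advancing time (a new reading comes with each control period).
- ctrl.get_image(name): name is "side" or "top"; returns (picture, depth): 400x640x3 uint8, blue, green, red; 400x640 float32, m along the optical axis (not along the pixel's ray), 0 where there is no reading.
- ctrl.camera_info(name): a dict with "intrinsics" (3x3 intrinsics, pixels), "R" (3x3) and "t" (3): a world point X has camera coordinates R X + t. Camera axes: x right, y down, z forward; pixel columns grow to the right and rows downward; lengths in m; the calibration is good to about 2 mm. A picture is of the moment at which its call begins. camera_info takes no time and is no camera call.
- ctrl.close_job(): hands the job in; it is judged then, once.
The state is a dict: "time": time; "joint_positions": joint angles; "qd": joint speeds; "joint_torque": joint torques, N m; "position": TCP position; "tool_rot": TCP orientation; "ft_force": force on the tool from outside, world axes, zero at the start; "torque": the same for the moment, N m; "grip_width": opening from 0.0 (shut) to 1.0 (fully open); "grip_force": force on a finger pad.
Only numpy, scipy, OpenCV 4.12 (cv2) and the standard library are available. Lean on these libraries where they do the work, as an engineer would, in place of code of your own. Each camera call takes 0.05 s, during which the arm holds its last target. There are 200 camera calls.

TASK

Someone has put the end bells back on the wrong motors: move them round so that each motor ends up with the end bell of its own colour, its spigot down in the bore and its flange flat on the rim. Put the bell that has to wait in the empty parts dish, upright and let go; never lay a bell on the bench itself or tip it over. Do not shift the multimeter, the rotor or the grease tin.

Things in the scene. Friction and masses are not known exactly. Their poses are not given: they have to be found in the camera images.
- bell_blue: loose blue end bell (end cover) of a motor, 54 mm tall, spigot down, round about z, any turn will do. Origin: centre of the underside. Spigot 0-10 mm up, 72 mm diameter at its foot, 82 above; flange 108 mm diameter, 10-18 mm up; ribbed web up to 26 mm; above it the bearing boss to grip, 40 mm diameter up to 54 mm, metal ring on top. 0.3-0.55 kg. Starts seated on a motor of another colour
- bell_green: loose green end bell (end cover) of a motor, 54 mm tall, spigot down, round about z, any turn will do. Origin: centre of the underside. Spigot 0-10 mm up, 72 mm diameter at its foot, 82 above; flange 108 mm diameter, 10-18 mm up; ribbed web up to 26 mm; above it the bearing boss to grip, 40 mm diameter up to 54 mm, metal ring on top. 0.3-0.55 kg. Starts seated on a motor of another colour
- bell_red: loose red end bell (end cover) of a motor, 54 mm tall, spigot down, round about z, any turn will do. Origin: centre of the underside. Spigot 0-10 mm up, 72 mm diameter at its foot, 82 above; flange 108 mm diameter, 10-18 mm up; ribbed web up to 26 mm; above it the bearing boss to grip, 40 mm diameter up to 54 mm, metal ring on top. 0.3-0.55 kg. Starts seated on a motor of another colour
- motor_blue: blue finned motor housing standing on end, fixed, 120 mm tall, 136 mm diameter, open at the top: bore 92 mm, metal rim 12 mm broad. Blue terminal box on its +x side, out to 107 mm from the axis, 72 mm wide, top 110 mm up. Origin: centre of the underside, z up. A seated bell has its spigot in the bore (5 mm play all round), flange on the rim, its origin 110 mm above this one
- motor_green: green finned motor housing standing on end, fixed, 120 mm tall, 136 mm diameter, open at the top: bore 92 mm, metal rim 12 mm broad. Green terminal box on its +x side, out to 107 mm from the axis, 72 mm wide, top 110 mm up. Origin: centre of the underside, z up. A seated bell has its spigot in the bore (5 mm play all round), flange on the rim, its origin 110 mm above this one
- motor_red: red finned motor housing standing on end, fixed, 120 mm tall, 136 mm diameter, open at the top: bore 92 mm, metal rim 12 mm broad. Red terminal box on its +x side, out to 107 mm from the axis, 72 mm wide, top 110 mm up. Origin: centre of the underside, z up. A seated bell has its spigot in the bore (5 mm play all round), flange on the rim, its origin 110 mm above this one
- dish: round steel magnetic parts dish, empty, fixed to the bench, 152 mm over the rim, 24 mm high, wall flaring from a flat floor of about 118 mm diameter. Origin: centre of the underside, on the bench; the floor is 8 mm above it, so a bell standing in it has its origin 8 mm above the dish's
- multimeter: bystander: loose orange and black multimeter lying flat, 150 mm long (its x) x 76 mm x 44 mm high with the dial. Origin: centre of the underside
- rotor: bystander: loose bare motor rotor lying along its y axis in a slotted wooden saddle; dark core 56 mm diameter and 70 mm long on a steel shaft 16 mm diameter and 200 mm long. Origin: on its axis at mid-length, 48 mm above the bench; its top is 76 mm above the bench
- grease_tin: bystander: loose round yellow grease tin, 79 mm diameter over the lid, 58 mm high. Origin: centre of the underside
There are look-alikes about, which are no part of the job. Leave any orange look-alike of the motor_red alone. What is shaped like the bell_green but purple is not meant.

How it is judged:
On the way:
1. one of the end bells stands upright in the parts dish, let go (((horizontal distance between bell_blue and dish below 0.025 m and z of bell_blue in the frame of dish below 0.013 m and angle between bell_blue's own z axis and vertical below 0.08 rad and linear speed of bell_blue below 0.03 m/s and contact force between the fingers and bell_blue below 0.1 N) or (horizontal distance between bell_green and dish below 0.025 m and z of bell_green in the frame of dish below 0.013 m and angle between bell_green's own z axis and vertical below 0.08 rad and linear speed of bell_green below 0.03 m/s and contact force between the fingers and bell_green below 0.1 N) or (horizontal distance between bell_red and dish below 0.025 m and z of bell_red in the frame of dish below 0.013 m and angle between bell_red's own z axis and vertical below 0.08 rad and linear speed of bell_red below 0.03 m/s and contact force between the fingers and bell_red below 0.1 N))), for 0.2 s.
At the end, for the whole second after the job is handed in: Each end bell sits on the motor of its own colour: axes within 8 mm, its origin 106 to 113 mm above the motor's (seated is 110), tilted less than 0.05 rad, released and at rest (horizontal distance between bell_blue and motor_blue below 0.008 m and z of bell_blue in the frame of motor_blue between 0.106 and 0.113 m and angle between each of bell_blue, bell_green, bell_red's own z axis and vertical below 0.05 rad and linear speed of each of bell_blue, bell_green, bell_red below 0.02 m/s and angular speed of each of bell_blue, bell_green, bell_red below 0.1 rad/s and horizontal distance between bell_green and motor_green below 0.008 m and z of bell_green in the frame of motor_green between 0.106 and 0.113 m and horizontal distance between bell_red and motor_red below 0.008 m and z of bell_red in the frame of motor_red between 0.106 and 0.113 m); the robot touches nothing.
It fails at once if an end bell is laid on the bench (its underside lower than 4 mm; the dish's floor is 8 mm up) (height (world z) of any of bell_blue, bell_green, bell_red below 0.004 m).
It fails at once if an end bell is tipped over (more than 0.7 rad) (angle between any of bell_blue, bell_green, bell_red's own z axis and vertical above 0.7 rad).
It fails at once if the multimeter is shifted by more than 20 mm (distance of multimeter from where it was at the start of the episode above 0.02 m).
It fails at once if the rotor is shifted by more than 20 mm (distance of rotor from where it was at the start of the episode above 0.02 m).
It fails at once if the grease tin is shifted by more than 20 mm (distance of grease_tin from where it was at the start of the episode above 0.02 m).
It also fails if it takes over 99 s, if anything falls off the work surface, if the arm or the gripper's body presses on something with over 40 N, if the wrist force passes 120 N, or if a joint passes its speed limit or range.

## Working session

There is one attempt and no reset: what is moved stays moved. The work goes in short steps, Python scripts to look and compute and a shell command to move; the robot and the scene stay as the last step left them, time stands still between calls to the robot, and variables do not carry over. Pictures are saved under pics/ and viewed, at most 14 in all, crops included, and the job is handed in when it is done.

```bash
mkdir -p pics
cat > h.py <<'E'
import numpy as np, cv2
from bench import ctrl
def cam(n):
    c=ctrl.camera_info(n); return np.array(c["intrinsics"]),np.array(c["R"]),np.array(c["t"])
def ray(n,u,v,z):
    K,R,t=cam(n); d=R.T@np.linalg.inv(K)@np.array([u,v,1.]); o=-R.T@t
    return o+d*(z-o[2])/d[2]
def cloud(n,depth):
    K,R,t=cam(n); v,u=np.mgrid[:400,:640]
    P=np.stack([u,v,np.ones_like(u)],-1)@np.linalg.inv(K).T*depth[...,None]
    return (P-t)@R
E
python3 - <<'E'
from h import *
for n in("top","side"):
    i,d=ctrl.get_image(n); cv2.imwrite(f"pics/{n}0.png",i); np.save(n+"0.npy",d)
    K,R,t=cam(n); print(n,K.round(1).tolist(),(-R.T@t).round(3),R.round(2).tolist())
s=ctrl.get_state();print(s)
E
```

```text
top [[437.8, 0.0, 319.0], [0.0, 437.8, 198.4], [0.0, 0.0, 1.0]] [3.180e-01 1.000e-03 1.392e+00] [[0.02, -1.0, 0.01], [-0.99, -0.02, -0.12], [0.12, -0.0, -0.99]]
side [[394.2, 0.0, 318.8], [0.0, 394.2, 200.3], [0.0, 0.0, 1.0]] [ 0.157 -0.691  0.806] [[0.88, -0.47, -0.02], [-0.33, -0.6, -0.73], [0.33, 0.65, -0.69]]
{'time': 0.1, 'joint_positions': array([-1.23189225,  0.32178169, -0.07007989,  1.45156506,  0.02259682,
        1.37076165, -0.05692767]), 'qd': array([ 4.06566739e-04, -1.81182394e-03, -7.96246104e-04, -3.12024994e-03,
        7.59731650e-05,  9.33355788e-04, -2.17200423e-04]), 'joint_torque': array([-6.96759412e-05, -4.92571521e+01, -4.05682605e-01, -3.13399565e+01,
       -6.40470581e-02,  3.94222455e-02,  7.92554306e-05]), 'position': array([0.20732122, 0.61553443, 0.22154346]), 'tool_rot': array([-5.07937685e-01, -3.10006437e+00,  2.69913718e-03]), 'ft_force': array([-0.40825225, -0.28907637, -1.50842345]), 'torque': array([ 0.05508411, -0.03983173, -0.04731463]), 'grip_force': 0.0, 'grip_width': 0.9951497819007391}
```

View pics/top0.png

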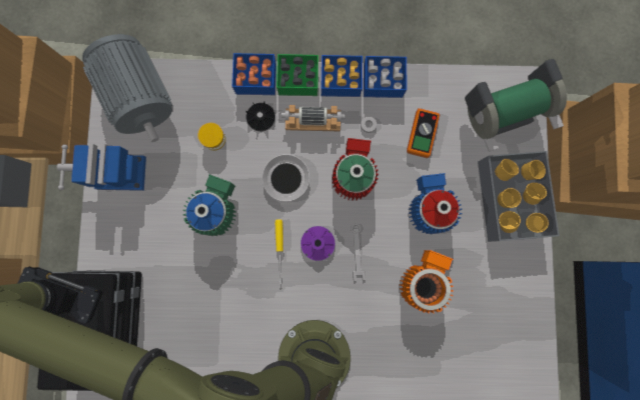

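View pics/side0.png

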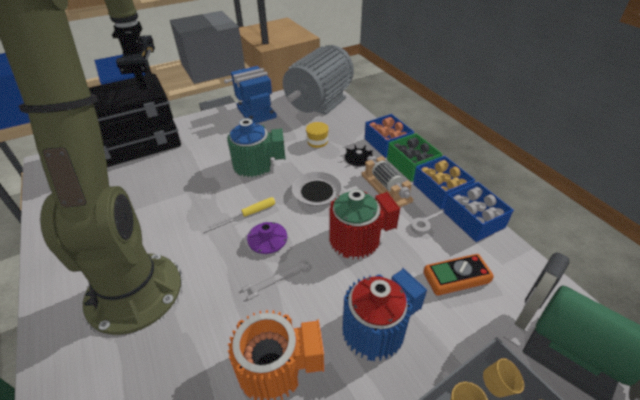

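The top view shows these positions:

- **Blue bell:** on the green motor at (202,211).
- **Green bell:** on the red motor at (357,172).
- **Red bell:** on the blue motor at (443,208).
- **Dish:** (287,179).
- **Look-alikes, left alone:** the orange motor at (427,287) and the purple bell at (318,243). The blue vise at (110,168) and the blue and green bins at y≈75 are not parts of the job either.

I'll measure these now.

```bash
cat >> h.py <<'E'
def fitc(p):
    A=np.c_[2*p,np.ones(len(p))]; s=np.linalg.lstsq(A,(p**2).sum(1),rcond=None)[0]
    return s[:2],np.sqrt(s[2]+s[:2]@s[:2])
def edge_circle(n,img,mask,z):
    "circle round the convex hull of the largest blob, cast on plane z"
    c=max(cv2.findContours(mask,cv2.RETR_EXTERNAL,cv2.CHAIN_APPROX_NONE)[0],key=cv2.contourArea)
    h=cv2.convexHull(c)[:,0]
    return fitc(np.array([ray(n,u,v,z)[:2] for u,v in h]))
E
python3 - <<'E'
from h import *
i=cv2.imread("pics/top0.png"); d=np.load("top0.npy"); P=cloud("top",d)
hsv=cv2.cvtColor(i,cv2.COLOR_BGR2HSV)
for n,(u,v) in dict(blue_on_g=(202,211),green_on_r=(357,172),red_on_b=(443,208)).items():
    w=np.zeros((400,640),bool); w[v-40:v+40,u-40:u+40]=1
    top=w&(P[...,2]>.157)&(P[...,2]<.185)
    q=P[top]; ctr=(q[:,:2].max(0)+q[:,:2].min(0))/2
    m=(w&(P[...,2]>.118)&(P[...,2]<.185)).astype(np.uint8)
    q2=P[m>0]
    print(n,"boss",ctr.round(4),q[:,:2].mean(0).round(4),np.median(q[:,2]).round(4),len(q),"flange",(q2[:,:2].max(0)+q2[:,:2].min(0)).round(4)/2,np.ptp(q2[:,:2],0).round(3))
    # ring: low sat bright
    r=(w&(hsv[...,1]<60)&(hsv[...,2]>140)&(P[...,2]>.14)).astype(np.uint8)
    c=cv2.findContours(r,0,1)[0]
    for k in c:
        if cv2.contourArea(k)>30:
            (a,b),rad=cv2.minEnclosingCircle(k); print("  ring",a,b,rad,ray("top",a,b,.164).round(4))
u,v=287,179
w=np.zeros((400,640),bool); w[v-35:v+35,u-35:u+35]=1
q=P[w&(P[...,2]>.016)&(P[...,2]<.035)]; print("dish",(q[:,:2].max(0)+q[:,:2].min(0))/2,np.ptp(q[:,:2],0))
g=P[300:380,150:250,2]
dk=(w&(hsv[...,2]<70)).astype(np.uint8); k=max(cv2.findContours(dk,0,1)[0],key=cv2.contourArea)
(a,b),rad=cv2.minEnclosingCircle(k); print("floor dark",ray("top",a,b,.008),rad*1.38/437)
for n,p in dict(tin=(210,135),meter=(423,132),rotor=(313,119),purple=(318,238)).items(): print(n,P[p[1],p[0]].round(3))
print("bench",P[300,250].round(4),P[130,540])
E
```

```text
blue_on_g boss [0.4261 0.3244] [0.4263 0.3239] 0.1637 170 flange [0.42885 0.3232 ] [0.116 0.121]
  ring 201.0 210.0 6.708303928375244 [0.4273 0.3264 0.164 ]
green_on_r boss [ 0.5483 -0.1101] [ 0.5485 -0.1106] 0.1632 158 flange [ 0.55   -0.1166] [0.114 0.121]
  ring 356.5 170.5 6.5193023681640625 [ 0.5488 -0.1098  0.164 ]
red_on_b boss [ 0.4493 -0.3586] [ 0.4496 -0.3575] 0.1629 161 flange [ 0.46775 -0.35925] [0.168 0.118]
  ring 443.78570556640625 206.92857360839844 6.550539970397949 [ 0.4494 -0.3572  0.164 ]
dish [0.55015387 0.10054379] [0.14806611 0.14636371]
floor dark [0.54912286 0.10284407 0.008     ] 0.04659904680754009
tin [0.671 0.338 0.06 ]
meter [ 0.701 -0.332  0.037]
rotor [0.727 0.018 0.068]
purple [ 0.358 -0.004  0.055]
bench [0.1643 0.203  0.003 ] [ 0.72610534 -0.72418721  0.00083312]
```

Run:
```python
import cv2
i=cv2.imread("pics/top0.png")[140:250,170:480]; cv2.imwrite("pics/crop1.png",cv2.resize(i,None,fx=2.5,fy=2.5,interpolation=2))
```

```text
(no output)
```

View pics/crop1.png

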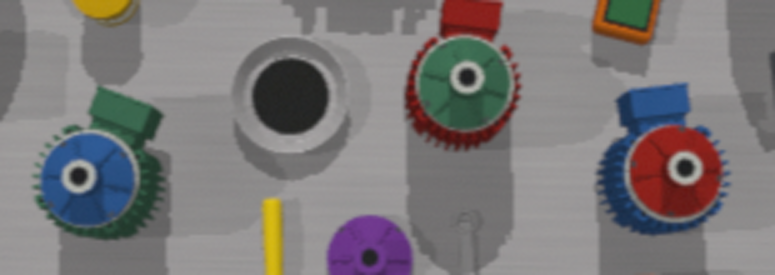

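Crop check: the blue bell's boss ring is at crop (79,177), green at (467,77) and red at (685,167). All three are on motors of another colour, as described, and the dish is empty at (290,97). The order will be blue→dish, green→G, red→R, blue→B.

```bash
cat >> h.py <<'E'
from scipy.spatial.transform import Rotation as Ro
def plan(x,y,z,n):
    "print equal-arc rows (shift mm, turn deg) to reach x,y,z with tool y radial, tool down"
    s=ctrl.get_state(); p=np.array(s["position"]); R=Ro.from_rotvec(s["tool_rot"])
    a0=np.arctan2(p[1],p[0]); r0=np.hypot(*p[:2]); a1=np.arctan2(y,x); r1=np.hypot(x,y)
    Y=[np.cos(a1),np.sin(a1),0]; X=[-np.sin(a1),np.cos(a1),0]
    Rt=Ro.from_matrix(np.c_[X,Y,[0,0,-1]]); dv=(R.inv()*Rt).as_rotvec()
    for k in range(1,n+1):
        f=k/n; a=a0+f*(a1-a0); r=r0+f*(r1-r0)
        q=np.array([r*np.cos(a),r*np.sin(a),p[2]+f*(z-p[2])]); Rn=R*Ro.from_rotvec(dv/n)
        print((R.inv().apply(q-p)).round(4).tolist(),np.degrees(dv/n).round(1).tolist()); p,R=q,Rn
    print("t",s["time"],"pos",np.array(s["position"]).round(4),"w",s["grip_width"],"F",np.array(s["ft_force"]).round(1))
E
python3 -c "
from h import *
plan(.427,.325,.215,7)"
```

```text
[-0.0538, -0.0184, 0.001] [-0.0, 0.0, 4.9]
[-0.0524, -0.0184, 0.0016] [-0.0, 0.0, 4.9]
[-0.0511, -0.0183, 0.0017] [-0.0, 0.0, 4.9]
[-0.0497, -0.0182, 0.0013] [-0.0, 0.0, 4.9]
[-0.0483, -0.0182, 0.0007] [-0.0, 0.0, 4.9]
[-0.047, -0.0181, 0.0003] [-0.0, 0.0, 4.9]
[-0.0456, -0.0181, 0.0] [-0.0, 0.0, 4.9]
t 0.1 pos [0.2073 0.6155 0.2215] w 0.9951497819007391 F [-0.4 -0.3 -1.5]
```

```bash
python3 -m handwheel '[[0.087,-0.054,-0.018,0.001,0,0,4.9],[0.087,-0.052,-0.018,0.001,0,0,4.9],[0.087,-0.051,-0.018,0.001,0,0,4.9],[0.087,-0.05,-0.018,0.001,0,0,4.9],[0.087,-0.048,-0.018,0.001,0,0,4.9],[0.087,-0.047,-0.018,0.001,0,0,4.9],[0.087,-0.046,-0.018,0,0,0,4.9],[0.087,0,0,0,0,0,0],[0.087,0,0,0,0,0,0]]'; python3 -c "
from h import *
plan(.427,.325,.143,3)"
```

```text
time: 1.23
position: [0.427, 0.3272, 0.2164]
tool_rot: [-1.398, -2.812, -0.0]
ft_force: [0.4, 1.6, 0.2]
grip_width: 0.997
grip_force: 0.0
[-0.0006, -0.0004, 0.0245] [-0.0, -0.0, -0.0]
[-0.0006, -0.0004, 0.0326] [-0.0, -0.0, -0.0]
[-0.0006, -0.0004, 0.0163] [-0.0, -0.0, -0.0]
t 1.225 pos [0.427  0.3272 0.2164] w 0.9972818005058212 F [0.4 1.6 0.2]
```

```bash
sed -i 's/p\[2\]+f\*(z-p\[2\])/z0+f*(z-z0)/; s/    a0=np.arctan2(p\[1\]/    z0=p[2]; a0=np.arctan2(p[1]/' h.py
python3 -m handwheel '[[0.087,-0.001,0,0.02,0,0,0],[0.087,-0.001,0,0.025,0,0,0],[0.087,0,-0.001,0.02,0,0,0],[0.087,0,0,0.009,0,0,0],[0.087,0,0,0,0,0,0],[0.03,0,0,0,0,0,0],[0.03,0,0,0,0,0,0],[0.03,0,0,0,0,0,0],[0.03,0,0,0,0,0,0],[0.03,0,0,0,0,0,0]]' 30
```

```text
time: 2.48
position: [0.428, 0.3244, 0.1426]
tool_rot: [1.4, 2.813, 0.0]
ft_force: [0.1, 0.5, -0.7]
grip_width: 0.517
grip_force: 0.0
```

```bash
python3 -m handwheel '[[0.03,0,0,0,0,0,0],[0.03,0,0,0,0,0,0],[0.03,0,0,0,0,0,0],[0.03,0,0,0,0,0,0]]' 30;python3 -m handwheel '[[0.03,0,0,-0.005,0,0,0],[0.03,0,0,-0.015,0,0,0],[0.03,0,0,-0.025,0,0,0],[0.03,0,0,-0.02,0,0,0],[0.03,0,0,0,0,0,0]]' ; python3 -c "
from h import *
i,d=ctrl.get_image('top');cv2.imwrite('pics/t1.png',i[100:320,150:500]);P=cloud('top',d)
hsv=cv2.cvtColor(i,cv2.COLOR_BGR2HSV)
plan(.5495,.1015,.21,6)"
```

```text
time: 2.98
position: [0.4283, 0.3245, 0.1427]
tool_rot: [1.399, 2.812, 0.001]
ft_force: [2.0, 0.3, 0.3]
grip_width: 0.446
grip_force: 30.0
time: 3.6
position: [0.4289, 0.3251, 0.2098]
tool_rot: [1.399, 2.811, 0.006]
ft_force: [-0.0, 0.3, -4.2]
grip_width: 0.458
grip_force: 30.0
[-0.042, 0.002, -0.0003] [0.0, -0.0, 4.4]
[-0.0422, 0.002, -0.0003] [0.0, -0.0, 4.4]
[-0.0425, 0.002, -0.0003] [0.0, -0.0, 4.4]
[-0.0428, 0.0019, -0.0003] [0.0, -0.0, 4.4]
[-0.0431, 0.0019, -0.0003] [0.0, -0.0, 4.4]
[-0.0433, 0.0019, -0.0003] [0.0, -0.0, 4.4]
t 3.65 pos [0.4282 0.3245 0.2083] w 0.4497304904105541 F [ 0.4  0.3 -4.5]
```

View pics/t1.png

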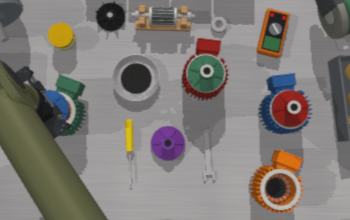

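The picture shows the gripper holding the blue bell above the green motor at crop (60,110), and the wrist reads about 4.3 N more load. Next is the dish.

```bash
python3 -m handwheel '[[0.03,-0.042,0.002,0,0,0,4.4],[0.03,-0.042,0.002,0,0,0,4.4],[0.03,-0.043,0.002,0,0,0,4.4],[0.03,-0.043,0.002,0,0,0,4.4],[0.03,-0.043,0.002,0,0,0,4.4],[0.03,-0.043,0.002,0,0,0,4.4],[0.03,0,0,0,0,0,0],[0.03,0,0,0,0,0,0]]' ; python3 -c "
from h import *
plan(.5495,.1015,.05,5)"
```

```text
time: 4.65
position: [0.5492, 0.1021, 0.2066]
tool_rot: [-2.003, -2.418, 0.002]
ft_force: [-0.3, 0.4, -4.2]
grip_width: 0.454
grip_force: 30.1
[-0.0001, 0.0001, 0.0313] [-0.0, -0.0, 0.0]
[-0.0001, 0.0001, 0.0313] [-0.0, -0.0, 0.0]
[-0.0001, 0.0001, 0.0313] [-0.0, -0.0, 0.0]
[-0.0001, 0.0001, 0.0313] [-0.0, -0.0, 0.0]
[-0.0001, 0.0001, 0.0313] [-0.0, -0.0, 0.0]
t 4.65 pos [0.5492 0.1021 0.2066] w 0.4540276458800373 F [-0.3  0.4 -4.2]
```

```bash
python3 -m handwheel '[[0.03,0,0,0.03,0,0,0],[0.03,0,0,0.035,0,0,0],[0.03,0,0,0.035,0,0,0],[0.03,0,0,0.03,0,0,0],[0.03,0,0,0.02,0,0,0],[0.03,0,0,0.006,0,0,0],[0.03,0,0,0.004,0,0,0],[0.03,0,0,0.003,0,0,0],[0.03,0,0,0,0,0,0]]'
```

```text
time: 5.78
position: [0.5503, 0.1017, 0.045]
tool_rot: [2.004, 2.419, 0.001]
ft_force: [0.8, -0.0, -3.6]
grip_width: 0.452
grip_force: 30.1
```

```bash
python3 -m handwheel '[[0.03,0,0,0.003,0,0,0],[0.03,0,0,0.002,0,0,0],[0.03,0,0,0,0,0,0]]'; python3 -m handwheel '[[0.048,0,0,0,0,0,0],[0.087,0,0,0,0,0,0],[0.087,0,0,0,0,0,0],[0.087,0,0,0,0,0,0],[0.087,0,0,0,0,0,0],[0.087,0,0,0,0,0,0],[0.087,0,0,0,0,0,0],[0.087,0,0,-0.02,0,0,0],[0.087,0,0,-0.04,0,0,0],[0.087,0,0,-0.06,0,0,0],[0.087,0,0,-0.06,0,0,0]]'; python3 -c "
from h import *
i,d=ctrl.get_image('side');cv2.imwrite('pics/s1.png',i)
plan(.5487,-.11,.215,6)"
```

```text
time: 6.15
position: [0.5503, 0.1016, 0.0407]
tool_rot: [-2.005, -2.418, -0.001]
ft_force: [-3.9, -0.1, 5.3]
grip_width: 0.452
grip_force: 30.2
time: 7.52
position: [0.5497, 0.1014, 0.2212]
tool_rot: [-2.005, -2.419, 0.0]
ft_force: [1.3, 1.0, 0.0]
grip_width: 0.996
grip_force: 0.0
[-0.0356, -0.0019, 0.0025] [0.1, -0.0, 3.7]
[-0.0356, -0.0019, 0.0025] [0.1, -0.0, 3.7]
[-0.0356, -0.0019, 0.0025] [0.1, -0.0, 3.7]
[-0.0355, -0.0018, 0.0025] [0.1, -0.0, 3.7]
[-0.0355, -0.0018, 0.0025] [0.1, -0.0, 3.7]
[-0.0354, -0.0018, 0.0025] [0.1, -0.0, 3.7]
t 7.575 pos [0.554  0.1021 0.2304] w 1.0012429271528172 F [3.2 1.  5.7]
```

View pics/s1.png

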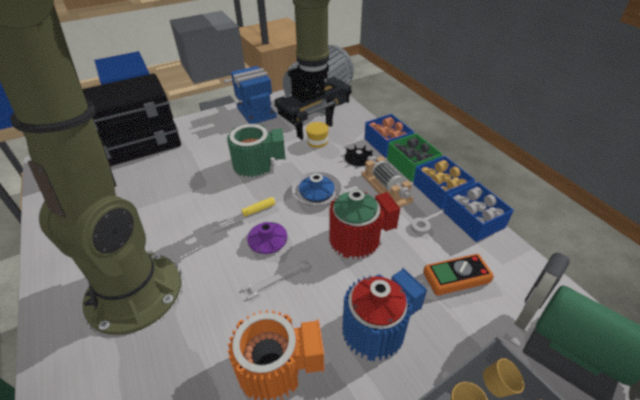

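The blue bell stands upright in the dish at side (317,187), and the green motor is open at (249,140). Next I go over to the green bell and measure the open green bore from the top view.

```bash
python3 -m handwheel '[[0.087,-0.036,-0.002,0.002,0,0,3.7],[0.087,-0.036,-0.002,0.002,0,0,3.7],[0.087,-0.036,-0.002,0.002,0,0,3.7],[0.087,-0.036,-0.002,0.002,0,0,3.7],[0.087,-0.036,-0.002,0.002,0,0,3.7],[0.087,-0.035,-0.002,0.002,0,0,3.7],[0.087,0,0,0,0,0,0],[0.087,0,0,0,0,0,0]]'
cat >> h.py <<'E'
def bore(u0,v0,n="top"):
    "centre of an open motor: hollow (z<.1) inside the rim, seen at rim height .12; and outer rim points"
    i,d=ctrl.get_image(n); P=cloud(n,d); hsv=cv2.cvtColor(i,cv2.COLOR_BGR2HSV)
    w=np.zeros((400,640),bool); w[v0-40:v0+40,u0-40:u0+40]=1
    rim=(w&(hsv[...,1]<60)&(P[...,2]>.108)&(P[...,2]<.132)).astype(np.uint8)
    k=max(cv2.findContours(rim,0,1)[0],key=cv2.contourArea)
    c,r=fitc(np.array([ray(n,a,b,.12)[:2] for a,b in cv2.convexHull(k)[:,0]]))
    q=P[rim>0]; print("rim",c.round(4),r.round(4),"cloud mid",((q.max(0)+q.min(0))/2).round(4),np.ptp(q,0).round(3)); return i
E
python3 -c "
from h import *
cv2.imwrite('pics/t2.png',bore(206,213)[120:320,120:520])
plan(.5487,-.11,.143,4)"
```

```text
time: 8.57
position: [0.5436, -0.1122, 0.2075]
tool_rot: [-2.433, -1.987, -0.001]
ft_force: [0.1, -0.4, 0.7]
grip_width: 1.001
grip_force: 0.0
rim [0.4299 0.3276] 0.0606 cloud mid [0.4507 0.3246 0.1167] [0.177 0.136 0.017]
[0.0006, 0.0011, 0.0161] [-0.0, -0.0, -0.0]
[0.0006, 0.0011, 0.0161] [-0.0, -0.0, -0.0]
[0.0006, 0.0011, 0.0161] [-0.0, -0.0, -0.0]
[0.0006, 0.0011, 0.0161] [-0.0, -0.0, -0.0]
t 8.625 pos [ 0.5439 -0.1114  0.2075] w 1.0014417450066282 F [0.6 0.4 0.1]
```

View pics/t2.png

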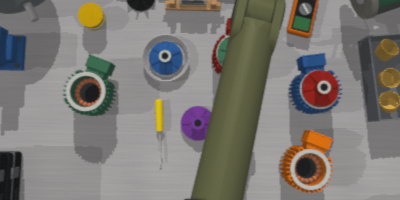

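The blue bell is centred in the dish at crop (165,57). The green rim is at (87,92), which puts G at (0.4299, 0.3276). Now I grasp green.

```bash
python3 -m handwheel '[[0.087,0.001,0.002,0.015,0,0,0],[0.087,0.001,0.002,0.02,0,0,0],[0.087,0,0.001,0.02,0,0,0],[0.087,0,0,0.009,0,0,0],[0.03,0,0,0,0,0,0],[0.03,0,0,0,0,0,0],[0.03,0,0,0,0,0,0],[0.03,0,0,0,0,0,0],[0.03,0,0,0,0,0,0],[0.03,0,0,0,0,0,0],[0.03,0,0,0,0,0,0],[0.03,0,0,0,0,0,0]]' 30; python3 -m handwheel '[[0.03,0,0,0,0,0,0],[0.03,0,0,0,0,0,0]]';python3 -m handwheel '[[0.03,0,0,-0.005,0,0,0],[0.03,0,0,-0.015,0,0,0],[0.03,0,0,-0.025,0,0,0],[0.03,0,0,-0.025,0,0,0],[0.03,0,0,-0.01,0,0,0],[0.03,0,0,0,0,0,0]]'; python3 -c "
from h import *
plan(.4295,.327,.215,11)"
```

```text
time: 10.12
position: [0.5495, -0.1116, 0.1438]
tool_rot: [2.432, 1.987, 0.001]
ft_force: [2.4, 0.1, 0.6]
grip_width: 0.454
grip_force: 30.0
time: 10.38
position: [0.5494, -0.1115, 0.1438]
tool_rot: [2.432, 1.987, 0.001]
ft_force: [2.9, -1.1, 0.0]
grip_width: 0.453
grip_force: 30.0
time: 11.12
position: [0.549, -0.1114, 0.224]
tool_rot: [2.433, 1.988, 0.001]
ft_force: [0.1, -0.5, -5.1]
grip_width: 0.449
grip_force: 30.0
[0.0431, -0.0035, 0.0008] [0.0, -0.0, -4.4]
[0.043, -0.0035, 0.0008] [0.0, -0.0, -4.4]
[0.0429, -0.0035, 0.0008] [0.0, -0.0, -4.4]
[0.0427, -0.0035, 0.0008] [0.0, -0.0, -4.4]
[0.0426, -0.0035, 0.0008] [0.0, -0.0, -4.4]
[0.0424, -0.0035, 0.0008] [0.0, -0.0, -4.4]
[0.0423, -0.0035, 0.0008] [0.0, -0.0, -4.4]
[0.0421, -0.0035, 0.0008] [0.0, -0.0, -4.4]
[0.042, -0.0035, 0.0008] [0.0, -0.0, -4.4]
[0.0419, -0.0035, 0.0008] [0.0, -0.0, -4.4]
[0.0417, -0.0035, 0.0008] [0.0, -0.0, -4.4]
t 11.125 pos [ 0.549  -0.1114  0.224 ] w 0.44872715690469067 F [ 0.1 -0.5 -5.1]
```

```bash
python3 -m handwheel '[[0.03,0.043,-0.0035,0,0,0,-4.4],[0.03,0.043,-0.0035,0,0,0,-4.4],[0.03,0.043,-0.0035,0,0,0,-4.4],[0.03,0.043,-0.0035,0,0,0,-4.4],[0.03,0.043,-0.0035,0,0,0,-4.4],[0.03,0.042,-0.0035,0,0,0,-4.4],[0.03,0.042,-0.0035,0,0,0,-4.4],[0.03,0.042,-0.0035,0,0,0,-4.4],[0.03,0.042,-0.0035,0,0,0,-4.4],[0.03,0.042,-0.0035,0,0,0,-4.4],[0.03,0.042,-0.0035,0,0,0,-4.4],[0.03,0,0,0,0,0,0]]'; python3 -m handwheel '[[0.03,0,0,0,0,0,0],[0.03,0,0,0,0,0,0]]'; python3 -c "
from h import *
cv2.imwrite('pics/t3.png',bore(354,176))
plan(.4295,.327,.16,2)"
```

```text
time: 12.62
position: [0.4265, 0.3314, 0.2218]
tool_rot: [-1.391, -2.813, 0.003]
ft_force: [0.6, 0.6, -5.0]
grip_width: 0.455
grip_force: 30.0
time: 12.88
position: [0.4314, 0.3263, 0.223]
tool_rot: [1.408, 2.808, -0.002]
ft_force: [0.5, 0.8, -5.2]
grip_width: 0.454
grip_force: 30.0
rim [ 0.5502 -0.1112] 0.0578 cloud mid [ 0.5714 -0.1161  0.1185] [0.157 0.125 0.021]
[0.0008, -0.0006, 0.0316] [-0.0, 0.0, -0.3]
[0.0008, -0.0006, 0.0316] [-0.0, 0.0, -0.3]
t 12.925 pos [0.4314 0.3264 0.2231] w 0.45081422885491984 F [-0.5 -0.1 -4.6]
```

The red motor is open, with its rim at (0.5502, −0.1112) and r = 58 mm. Now I lower green onto the green motor.

```bash
python3 -m handwheel '[[0.03,0.001,-0.001,0.015,0,0,-0.3],[0.03,0.001,0,0.025,0,0,-0.3],[0.03,0,0,0.015,0,0,0],[0.03,0,0,0.009,0,0,0],[0.03,0,0,0.004,0,0,0],[0.03,0,0,0.004,0,0,0],[0.03,0,0,0.003,0,0,0],[0.03,0,0,0,0,0,0]]'
```

```text
time: 13.92
position: [0.4288, 0.3287, 0.1486]
tool_rot: [1.39, 2.817, 0.0]
ft_force: [0.4, 0.8, -6.2]
grip_width: 0.454
grip_force: 30.0
```

```bash
python3 -m handwheel '[[0.03,0,-0.001,0.003,0,0,0],[0.03,0,0,0.002,0,0,0],[0.03,0,0,0,0,0,0]]'
```

```text
time: 14.3
position: [0.4283, 0.3278, 0.1438]
tool_rot: [1.39, 2.817, 0.0]
ft_force: [1.3, -1.9, -3.3]
grip_width: 0.452
grip_force: 30.0
```

```bash
python3 -m handwheel '[[0.048,0,0,0.001,0,0,0],[0.087,0,0,0,0,0,0],[0.087,0,0,0,0,0,0],[0.087,0,0,0,0,0,0],[0.087,0,0,0,0,0,0],[0.087,0,0,0,0,0,0],[0.087,0,0,0,0,0,0],[0.087,0,0,-0.015,0,0,0],[0.087,0,0,-0.03,0,0,0],[0.087,0,0,-0.03,0,0,0],[0.087,0,0,0,0,0,0]]'; python3 -c "
from h import *
plan(.4495,-.3575,.217,12)"
```

```text
time: 15.68
position: [0.4296, 0.3293, 0.2213]
tool_rot: [1.389, 2.815, 0.01]
ft_force: [-0.8, -0.3, -0.7]
grip_width: 1.0
grip_force: 0.0
[-0.06, -0.0006, 0.0003] [0.0, -0.0, 6.3]
[-0.0603, -0.0006, 0.0003] [0.0, -0.0, 6.3]
[-0.0606, -0.0006, 0.0003] [0.0, -0.0, 6.3]
[-0.0609, -0.0006, 0.0003] [0.0, -0.0, 6.3]
[-0.0612, -0.0006, 0.0003] [0.0, -0.0, 6.3]
[-0.0615, -0.0007, 0.0003] [0.0, -0.0, 6.3]
[-0.0618, -0.0007, 0.0003] [0.0, -0.0, 6.3]
[-0.0621, -0.0007, 0.0003] [0.0, -0.0, 6.3]
[-0.0624, -0.0007, 0.0003] [0.0, -0.0, 6.3]
[-0.0627, -0.0007, 0.0003] [0.0, -0.0, 6.3]
[-0.063, -0.0007, 0.0003] [0.0, -0.0, 6.3]
[-0.0633, -0.0007, 0.0003] [0.0, -0.0, 6.3]
t 15.675 pos [0.4296 0.3293 0.2213] w 0.9996908475042751 F [-0.8 -0.3 -0.7]
```

```bash
python3 -m handwheel '[[0.087,-0.06,-0.001,0,0,0,6.3],[0.087,-0.06,-0.001,0,0,0,6.3],[0.087,-0.061,-0.001,0,0,0,6.3],[0.087,-0.061,-0.001,0,0,0,6.3],[0.087,-0.061,-0.001,0,0,0,6.3],[0.087,-0.061,-0.001,0,0,0,6.3],[0.087,-0.062,-0.001,0,0,0,6.3],[0.087,-0.062,-0.001,0,0,0,6.3],[0.087,-0.062,-0.001,0,0,0,6.3],[0.087,-0.062,-0.001,0,0,0,6.3],[0.087,-0.062,-0.001,0,0,0,6.3],[0.087,-0.062,-0.001,0,0,0,6.3]]';python3 -m handwheel '[[0.087,0,0,0,0,0,0],[0.087,0,0,0,0,0,0],[0.087,0,0,0,0,0,0]]'; python3 -c "
from h import *
i,d=ctrl.get_image('top');cv2.imwrite('pics/t4.png',i[100:320,150:500])
plan(.4495,-.3575,.143,4)"
```

```text
time: 17.18
position: [0.4467, -0.3575, 0.2172]
tool_rot: [-2.827, -1.37, 0.0]
ft_force: [0.4, 0.0, 0.1]
grip_width: 0.999
grip_force: 0.0
time: 17.55
position: [0.449, -0.3542, 0.2172]
tool_rot: [-2.822, -1.379, -0.0]
ft_force: [0.6, 0.8, -0.7]
grip_width: 0.998
grip_force: 0.0
[-0.0006, 0.0006, 0.0186] [-0.0, -0.0, 0.1]
[-0.0006, 0.0006, 0.0186] [-0.0, -0.0, 0.1]
[-0.0005, 0.0006, 0.0186] [-0.0, -0.0, 0.1]
[-0.0005, 0.0006, 0.0186] [-0.0, -0.0, 0.1]
t 17.6 pos [ 0.449  -0.3543  0.2172] w 1.0008546795533697 F [ 0.2  0.4 -0.6]
```

View pics/t4.png

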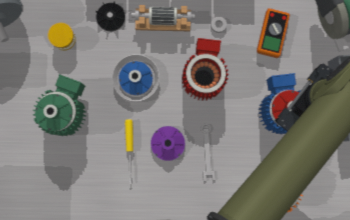

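The green bell is seated on the green motor at crop (50,111), and red motor's bore is open at (205,76). Now I grasp red.

```bash
python3 -m handwheel '[[0.087,-0.001,0.001,0.015,0,0,0],[0.087,-0.001,0.001,0.025,0,0,0],[0.087,0,0.001,0.024,0,0,0],[0.087,0,0,0.01,0,0,0],[0.03,0,0,0,0,0,0],[0.03,0,0,0,0,0,0],[0.03,0,0,0,0,0,0],[0.03,0,0,0,0,0,0],[0.03,0,0,0,0,0,0],[0.03,0,0,0,0,0,0],[0.03,0,0,0,0,0,0],[0.03,0,0,0,0,0,0]]' 30; python3 -m handwheel '[[0.03,0,0,0,0,0,0],[0.03,0,0,0,0,0,0]]';python3 -m handwheel '[[0.03,0,0,-0.005,0,0,0],[0.03,0,0,-0.015,0,0,0],[0.03,0,0,-0.025,0,0,0],[0.03,0,0,-0.025,0,0,0],[0.03,0,0,-0.01,0,0,0],[0.03,0,0,0,0,0,0]]'; python3 -c "
from h import *
plan(.55,-.111,.22,7)"
```

```text
time: 19.1
position: [0.4493, -0.3598, 0.1438]
tool_rot: [2.824, 1.374, 0.001]
ft_force: [0.8, -0.7, -0.1]
grip_width: 0.452
grip_force: 30.0
time: 19.35
position: [0.4493, -0.3597, 0.1438]
tool_rot: [2.824, 1.374, 0.001]
ft_force: [2.1, -2.1, -0.5]
grip_width: 0.456
grip_force: 30.0
time: 20.1
position: [0.449, -0.3595, 0.2239]
tool_rot: [2.825, 1.374, 0.001]
ft_force: [0.3, 0.1, -5.3]
grip_width: 0.45
grip_force: 30.0
[0.039, -0.0029, 0.0006] [0.0, -0.0, -3.8]
[0.0388, -0.003, 0.0006] [0.0, -0.0, -3.8]
[0.0387, -0.003, 0.0006] [0.0, -0.0, -3.8]
[0.0386, -0.0031, 0.0006] [0.0, -0.0, -3.8]
[0.0384, -0.0031, 0.0006] [0.0, -0.0, -3.8]
[0.0383, -0.0032, 0.0006] [0.0, -0.0, -3.8]
[0.0381, -0.0033, 0.0006] [0.0, -0.0, -3.8]
t 20.1 pos [ 0.449  -0.3595  0.2239] w 0.4499432067284302 F [ 0.3  0.1 -5.3]
```

```bash
python3 -m handwheel '[[0.03,0.039,-0.003,0,0,0,-3.8],[0.03,0.039,-0.003,0,0,0,-3.8],[0.03,0.039,-0.003,0,0,0,-3.8],[0.03,0.039,-0.003,0,0,0,-3.8],[0.03,0.038,-0.003,0,0,0,-3.8],[0.03,0.038,-0.003,0,0,0,-3.8],[0.03,0.038,-0.003,0,0,0,-3.8],[0.03,0,0,0,0,0,0],[0.03,0,0,0,0,0,0],[0.03,0,0,0,0,0,0]]'; python3 -c "
from h import *
cv2.imwrite('pics/t5.png',bore(438,212))
plan(.55,-.111,.16,2)"
```

```text
time: 21.35
position: [0.5503, -0.1128, 0.2231]
tool_rot: [-2.435, -1.984, 0.002]
ft_force: [-0.2, -0.4, -4.5]
grip_width: 0.448
grip_force: 30.0
rim [ 0.4479 -0.3572] 0.058 cloud mid [ 0.4729 -0.3634  0.1169] [0.162 0.126 0.018]
[0.0008, -0.0004, 0.0316] [-0.0, 0.0, -0.1]
[0.0008, -0.0004, 0.0316] [-0.0, 0.0, -0.1]
t 21.4 pos [ 0.5504 -0.1127  0.2233] w 0.4539854920590738 F [ 0.3  0.2 -4.6]
```

```bash
python3 -m handwheel '[[0.03,0.001,-0.001,0.015,0,0,0],[0.03,0.001,0,0.025,0,0,0],[0.03,0,0,0.015,0,0,0],[0.03,0,0,0.009,0,0,0],[0.03,0,0,0.004,0,0,0],[0.03,0,0,0.004,0,0,0],[0.03,0,0,0.003,0,0,0],[0.03,0,0,0.003,0,0,0],[0.03,0,0,0.002,0,0,0],[0.03,0,0,0,0,0,0]]'
```

```text
time: 22.65
position: [0.5508, -0.1098, 0.1439]
tool_rot: [2.432, 1.986, 0.001]
ft_force: [0.8, -2.2, -4.9]
grip_width: 0.451
grip_force: 30.0
```

```bash
python3 -m handwheel '[[0.048,0,0,0.001,0,0,0],[0.087,0,0,0,0,0,0],[0.087,0,0,0,0,0,0],[0.087,0,0,0,0,0,0],[0.087,0,0,0,0,0,0],[0.087,0,0,0,0,0,0],[0.087,0,0,0,0,0,0],[0.087,0,0,-0.015,0,0,0],[0.087,0,0,-0.03,0,0,0],[0.087,0,0,-0.03,0,0,0],[0.087,0,0,0,0,0,0]]'; python3 -c "
from h import *
plan(.5497,.1015,.217,6)"
```

```text
time: 24.02
position: [0.5523, -0.1096, 0.2212]
tool_rot: [2.43, 1.985, 0.008]
ft_force: [-0.5, -1.0, 0.2]
grip_width: 1.0
grip_force: 0.0
[0.0354, -0.002, 0.0007] [0.1, -0.0, -3.7]
[0.0354, -0.002, 0.0007] [0.1, -0.0, -3.7]
[0.0354, -0.0019, 0.0007] [0.1, -0.0, -3.7]
[0.0353, -0.0019, 0.0007] [0.1, -0.0, -3.7]
[0.0353, -0.0019, 0.0007] [0.1, -0.0, -3.7]
[0.0352, -0.0018, 0.0007] [0.1, -0.0, -3.7]
t 24.025 pos [ 0.5523 -0.1096  0.2212] w 1.0000975206474243 F [-0.5 -1.   0.2]
```

```bash
python3 -m handwheel '[[0.087,0.035,-0.002,0,0,0,-3.7],[0.087,0.036,-0.002,0,0,0,-3.7],[0.087,0.035,-0.002,0,0,0,-3.7],[0.087,0.036,-0.002,0,0,0,-3.7],[0.087,0.035,-0.002,0,0,0,-3.7],[0.087,0.035,-0.002,0,0,0,-3.7],[0.087,0,0,0,0,0,0],[0.087,0,0,0,0,0,0]]'; python3 -c "
from h import *
plan(.5502,.1016,.042,6)
cv2.imwrite('pics/s2.png',ctrl.get_image('side')[0])"
```

```text
time: 25.02
position: [0.5467, 0.1019, 0.2176]
tool_rot: [2.004, 2.419, -0.001]
ft_force: [0.3, -0.7, 0.4]
grip_width: 0.997
grip_force: 0.0
[-0.0001, 0.0006, 0.0293] [-0.0, 0.0, 0.0]
[-0.0001, 0.0006, 0.0293] [-0.0, 0.0, 0.0]
[-0.0002, 0.0006, 0.0293] [-0.0, 0.0, 0.0]
[-0.0002, 0.0006, 0.0293] [-0.0, 0.0, 0.0]
[-0.0002, 0.0006, 0.0293] [-0.0, 0.0, 0.0]
[-0.0002, 0.0006, 0.0293] [-0.0, 0.0, 0.0]
t 25.025 pos [0.5467 0.1019 0.2176] w 0.9971016724066408 F [ 0.3 -0.7  0.4]
```

View pics/s2.png

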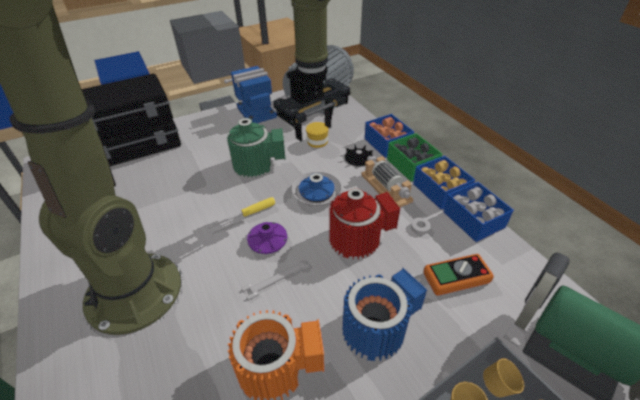

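Red is flat on the red motor at (356,210), green is seated at (249,135), and the blue motor is open at (378,300). Now I pick blue out of the dish.

```bash
python3 -m handwheel '[[0.087,0,0.001,0.03,0,0,0],[0.087,0,0.001,0.045,0,0,0],[0.087,0,0.001,0.045,0,0,0],[0.087,0,0,0.035,0,0,0],[0.087,0,0,0.014,0,0,0],[0.087,0,0,0.005,0,0,0],[0.03,0,0,0,0,0,0],[0.03,0,0,0,0,0,0],[0.03,0,0,0,0,0,0],[0.03,0,0,0,0,0,0],[0.03,0,0,0,0,0,0],[0.03,0,0,0,0,0,0]]' 30; python3 -m handwheel '[[0.03,0,0,0,0,0,0],[0.03,0,0,0,0,0,0],[0.03,0,0,0,0,0,0],[0.03,0,0,0,0,0,0]]'
```

```text
time: 26.58
position: [0.5499, 0.1026, 0.0436]
tool_rot: [2.005, 2.419, 0.0]
ft_force: [-0.1, -0.3, 0.6]
grip_width: 0.451
grip_force: 30.0
time: 27.08
position: [0.5499, 0.1026, 0.0437]
tool_rot: [2.005, 2.419, 0.0]
ft_force: [-0.2, 0.6, 0.5]
grip_width: 0.45
grip_force: 30.0
```

```bash
python3 -m handwheel '[[0.03,0,0,-0.005,0,0,0],[0.03,0,0,-0.02,0,0,0],[0.03,0,0,-0.035,0,0,0],[0.03,0,0,-0.045,0,0,0],[0.03,0,0,-0.045,0,0,0],[0.03,0,0,-0.03,0,0,0],[0.03,0,0,-0.012,0,0,0],[0.03,0,0,0,0,0,0],[0.03,0,0,0,0,0,0]]'; python3 -c "
from h import *
plan(.4482,-.3573,.235,12)"
```

```text
time: 28.2
position: [0.5487, 0.1024, 0.2336]
tool_rot: [-2.004, -2.417, 0.005]
ft_force: [-0.5, 0.2, -4.4]
grip_width: 0.45
grip_force: 30.0
[-0.0399, -0.0003, -0.0001] [-0.0, 0.0, 4.1]
[-0.04, -0.0003, -0.0001] [-0.0, 0.0, 4.1]
[-0.0401, -0.0003, -0.0001] [-0.0, 0.0, 4.1]
[-0.0402, -0.0003, -0.0001] [-0.0, 0.0, 4.1]
[-0.0403, -0.0002, -0.0001] [-0.0, 0.0, 4.1]
[-0.0404, -0.0002, -0.0001] [-0.0, 0.0, 4.1]
[-0.0405, -0.0002, -0.0001] [-0.0, 0.0, 4.1]
[-0.0406, -0.0002, -0.0001] [-0.0, 0.0, 4.1]
[-0.0407, -0.0002, -0.0001] [-0.0, 0.0, 4.1]
[-0.0407, -0.0002, -0.0001] [-0.0, 0.0, 4.1]
[-0.0408, -0.0002, -0.0001] [-0.0, 0.0, 4.1]
[-0.0409, -0.0002, -0.0001] [-0.0, 0.0, 4.1]
t 28.2 pos [0.5487 0.1024 0.2336] w 0.44987806432534794 F [-0.5  0.2 -4.4]
```

```bash
python3 -m handwheel '[[0.03,-0.04,0,0,0,0,4.1],[0.03,-0.04,0,0,0,0,4.1],[0.03,-0.04,0,0,0,0,4.1],[0.03,-0.04,0,0,0,0,4.1],[0.03,-0.04,0,0,0,0,4.1],[0.03,-0.04,0,0,0,0,4.1],[0.03,-0.041,0,0,0,0,4.1],[0.03,-0.041,0,0,0,0,4.1],[0.03,-0.041,0,0,0,0,4.1],[0.03,-0.041,0,0,0,0,4.1],[0.03,-0.041,0,0,0,0,4.1],[0.03,-0.041,0,0,0,0,4.1]]'; python3 -m handwheel '[[0.03,0,0,0,0,0,0],[0.03,0,0,0,0,0,0],[0.03,0,0,0,0,0,0]]'; python3 -c "
from h import *
plan(.4482,-.3573,.16,2)"
```

```text
time: 29.7
position: [0.4504, -0.359, 0.2339]
tool_rot: [-2.83, -1.361, 0.003]
ft_force: [0.9, 0.1, -3.5]
grip_width: 0.449
grip_force: 30.0
time: 30.08
position: [0.4526, -0.3568, 0.2348]
tool_rot: [-2.827, -1.368, 0.0]
ft_force: [-0.2, 0.2, -3.5]
grip_width: 0.453
grip_force: 30.0
[-0.0016, -0.0015, 0.0374] [-0.0, -0.0, 0.1]
[-0.0015, -0.0015, 0.0374] [-0.0, -0.0, 0.1]
t 30.075 pos [ 0.4526 -0.3568  0.2348] w 0.45324436409916136 F [-0.2  0.2 -3.5]
```

```bash
python3 -m handwheel '[[0.03,-0.002,-0.001,0.015,0,0,0],[0.03,-0.001,-0.001,0.025,0,0,0],[0.03,0,-0.001,0.02,0,0,0],[0.03,0,0,0.012,0,0,0],[0.03,0,0,0.004,0,0,0],[0.03,0,0,0.004,0,0,0],[0.03,0,0,0.003,0,0,0],[0.03,0,0,0,0,0,0],[0.03,0,0,0.003,0,0,0],[0.03,0,0,0.002,0,0,0],[0.03,0,0,0,0,0,0]]'
```

```text
time: 31.45
position: [0.4474, -0.3588, 0.1473]
tool_rot: [-2.829, -1.365, 0.0]
ft_force: [0.3, -0.8, -2.8]
grip_width: 0.448
grip_force: 30.0
```

```bash
python3 -m handwheel '[[0.03,0,0,0.002,0,0,0],[0.03,0,0,0,0,0,0]]'; python3 -m handwheel '[[0.048,0,0,0,0,0,0],[0.087,0,0,0,0,0,0],[0.087,0,0,0,0,0,0],[0.087,0,0,0,0,0,0],[0.087,0,0,0,0,0,0],[0.087,0,0,0,0,0,0],[0.087,0,0,0,0,0,0],[0.087,0,0,-0.015,0,0,0],[0.087,0,0,-0.03,0,0,0],[0.087,0,0,-0.04,0,0,0],[0.087,0,0,0,0,0,0]]'; python3 -m handwheel '[[0.087,0.04,0,0,0,0,-4],[0.087,0.04,0,0,0,0,-4],[0.087,0.04,0,0,0,0,-4],[0.087,0.04,0,0,0,0,-4],[0.087,0.04,0,0,0,0,-4],[0.087,0.04,0,0,0,0,-4],[0.087,0.04,0,0,0,0,-4],[0.087,0.04,0,0,0,0,-4],[0.087,0.04,0,0,0,0,-4],[0.087,0,0,0,0,0,0],[0.087,0,0,0,0,0,0]]'
python3 - <<'E'
from h import *
i,d=ctrl.get_image("top"); P=cloud("top",d)
s=ctrl.get_image("side")[0]; cv2.imwrite("pics/f.png",cv2.resize(np.vstack([i[90:320,130:500],s[100:370,200:570]]),None,fx=1.15,fy=1.15))
for n,(u,v) in dict(g=(202,211),r=(357,172),b=(443,208)).items():
    w=np.zeros((400,640),bool); w[v-40:v+40,u-40:u+40]=1
    q=P[w&(P[...,2]>.155)&(P[...,2]<.185)]; print(n,((q.max(0)+q.min(0))/2).round(4),np.median(q[:,2]).round(4),len(q))
E
```

```text
time: 31.7
position: [0.4476, -0.3591, 0.1457]
tool_rot: [2.83, 1.364, 0.0]
ft_force: [-0.6, 0.4, -2.6]
grip_width: 0.447
grip_force: 30.0
time: 33.08
position: [0.449, -0.3607, 0.2349]
tool_rot: [2.825, 1.362, 0.007]
ft_force: [0.5, -0.5, 0.5]
grip_width: 0.997
grip_force: 0.0
time: 34.45
position: [0.5828, -0.0324, 0.2305]
tool_rot: [2.27, 2.171, -0.001]
ft_force: [-0.8, -0.5, -1.3]
grip_width: 0.996
grip_force: 0.0
g [0.4249 0.3278 0.1628] 0.1636 166
r [ 0.549  -0.1127  0.1623] 0.1634 119
b [ 0.445  -0.3596  0.162 ] 0.1633 164
```

View pics/f.png

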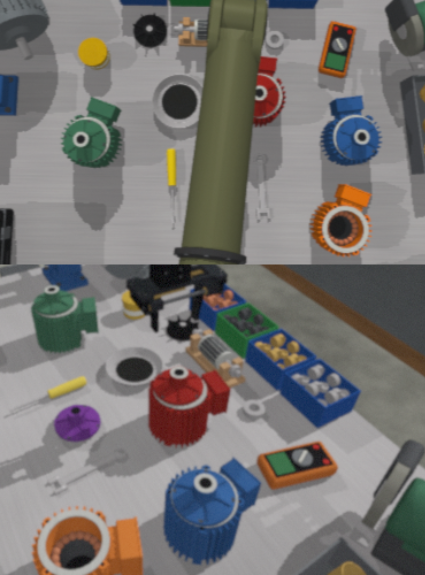

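The picture shows green at (82,139), red at (262,93) and blue at (361,136), each flat on its own motor with its top at z≈0.1635. The dish is empty, the bystanders are where they were, and the gripper is clear of everything.

```bash
python3 -c "
from bench import ctrl
print(ctrl.close_job())"
```

```text
the job is handed in; nothing more can be done
None
```

All three end bells sit flat on the motors of their own colour; the blue one waited upright in the dish, the multimeter, rotor and grease tin look unmoved in the last picture, and the job was handed in at about 35 s; no verdict was returned.

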